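# Put the bench supplies back in their fitted stands

## Task

Put the four supplies that stand loose on the table top away in the low wooden stands that match their shape and size: the large jar in the large round stand, the cream pot in the small round one, the wax block in the small oblong one and the needle box in the large oblong one. Each must sit right way up and flat on the stand's floor, inside the lip, the oblong things lying the same way as their stands. Never tip the jar or the pot over.

Things in the scene. Friction and masses are not known exactly. Their poses are not given: they have to be found in the camera images.
- jar: The larger of the two lidded jars: round screw-cap jar with blue cap and yellow and blue sides, 65 mm in diameter, 64 mm tall, sides upright (the cap, above 46 mm, is 64 mm in diameter). Loose, under 0.4 kg; starts upright on the table. Origin at the centre of its underside, z up. Belongs in the large round stand.
- cream_pot: The smaller of the two lidded jars: all white round pot with lid, 43 mm in diameter, 58 mm tall, sides upright. Loose, under 0.4 kg; starts upright on the table. Origin at the centre of its underside, z up. Belongs in the small round stand.
- wax_block: Plain blue block of wax, 40 mm (its x) by 72 mm (its y), 32 mm tall. Loose, under 0.15 kg; starts flat on the table. Origin at the centre of its underside, z up. Belongs in the small oblong stand.
- needle_box: Closed flat black carton of needles, 56 mm (its x) by 88 mm (its y), 22 mm tall. Loose, under 0.15 kg; starts flat on the table. Origin at the centre of its underside, z up. Belongs in the large oblong stand.
- large_round_stand: Fixed to the table, cannot be moved. Raised wooden stand with a grey felt-covered floor 4 mm above the table inside a low lip (4 mm wide, its top 9 mm above the table). Round, 77 mm across inside the lip, 85 mm outside. Origin at the centre of its underside, on the table.
- small_round_stand: Fixed to the table, cannot be moved. Raised wooden stand with a grey felt-covered floor 4 mm above the table inside a low lip (4 mm wide, its top 9 mm above the table). Round, 55 mm across inside the lip, 63 mm outside. Origin at the centre of its underside, on the table.
- small_oblong_stand: Fixed to the table, cannot be moved. Raised wooden stand with a grey felt-covered floor 4 mm above the table inside a low lip (4 mm wide, its top 9 mm above the table). Rectangular, inside the lip 52 mm (its x) by 84 mm (its y), outside 60 by 92 mm. Origin at the centre of its underside, on the table.
- large_oblong_stand: Fixed to the table, cannot be moved. Raised wooden stand with a grey felt-covered floor 4 mm above the table inside a low lip (4 mm wide, its top 9 mm above the table). Rectangular, inside the lip 68 mm (its x) by 100 mm (its y), outside 76 by 108 mm. Origin at the centre of its underside, on the table.
Mind the look-alikes: they are no part of the job. Leave any red or turquoise look-alike of the jar alone.

How it is judged (in metres and radians):
At the end, for the whole second after the job is handed in: Each of the four things stands released and at rest in its own stand: centre within 10 mm of the stand's centre, underside on the stand's floor (within 2.5 mm), upright within 0.05 rad, and the wax block and needle box turned within 0.21 rad of their stands, either way round (horizontal distance between jar and large_round_stand below 0.01 m and z of jar in the frame of large_round_stand between 0.0015 and 0.0065 m and angle between each of jar, cream_pot, wax_block, needle_box's own z axis and vertical below 0.05 rad and linear speed of each of jar, cream_pot, wax_block, needle_box below 0.02 m/s and contact force between each of jar, cream_pot, wax_block, needle_box and the fingers below 0.05 N and horizontal distance between cream_pot and small_round_stand below 0.01 m and z of cream_pot in the frame of small_round_stand between 0.0015 and 0.0065 m and horizontal distance between wax_block and small_oblong_stand below 0.01 m and z of wax_block in the frame of small_oblong_stand between 0.0015 and 0.0065 m and angle between the x axis of wax_block and the x axis of small_oblong_stand, either way round below 0.21 rad and horizontal distance between needle_box and large_oblong_stand below 0.01 m and z of needle_box in the frame of large_oblong_stand between 0.0015 and 0.0065 m and angle between the x axis of needle_box and the x axis of large_oblong_stand, either way round below 0.21 rad); the robot touches nothing.
It fails at once if the jar or the cream pot is tipped over (more than 0.6 rad) (angle between any of jar, cream_pot's own z axis and vertical above 0.6 rad).
It also fails if it takes over 93 s, if anything falls off the work surface, if the arm or the gripper's body presses on something with over 40 N, if the wrist force passes 120 N, or if a joint passes its speed limit or range.

## Robot

A 6-joint arm with a two-finger parallel gripper is mounted at the origin on a cart in front of the work surface, level with it; the furniture and walls round the work are solid. World frame = base frame: x ahead of the robot, y to its left, z up, the work surface at z = 0. Lengths are in m, angles in degrees, forces in N, time in s.
With the tool pointing down it reaches from about 0.4 to 0.825 m from the base axis. Payload 7 kg.
Tool frame: the origin (TCP) lies midway between the tips of the shut fingers; the grasp point (between the pads) lies 19 mm behind it; z points along the fingers, y is the line along which they close (so a half turn about z gives the same grasp; the last joint's range is limited). The gripper opens to 88 mm and grips with 3 to 60 N. Pads are 19 mm wide; open, the fingers measure 130 mm over their backs; the gripper's body (78 mm by 193 mm) begins 47 mm behind the grasp point.
Start: joints at [90.762, 20.546, 0.682, 0, -70.136, -16.507], TCP at [0.183, 0.65, 0.197] pointing down, gripper open.
Joint ranges: [-176.03, 176.03], [-82.01, 121.73], [-58.28, 71.71], [-173.87, 95.51], [-174.79, -0.11], [-173.66, 173.66]. Speed limits (degrees/s): [136.94, 136.94, 172.46, 180, 180, 180].

## Interface

Orientations are given as [roll, pitch, yaw] about the fixed x, y, z axes, in that order (R = Rz(yaw) Ry(pitch) Rx(roll)).
In Python, from plant import ctrl, viewer, close_job gives the robot as it stands. The module is installed in compiled form; this text tells all that it offers.
- The arm moves only by the tool step_arm, never from a script. Its argument "moves" is a list that holds one entry, the list of rows, each a list of 5 numbers: the shift along the world's x, y, z in cm, then the turn about the world's z in rad, then the finger opening in cm, from 0 to 8.76. In form: [[[tx, ty, tz, twist, grip], ...]]. A call has 1 to 10 rows; each row shifts and turns the commanded pose from where the row before left it; what a row does not reach is not made up. A row lasts 1/10 s, in which the tool goes at most 50 mm and 8.59 degrees, less where a joint would pass 70% of its speed; a pose out of reach is approached as far as the arm can. A call with a gripper value outside its range is refused whole. The fingers move at their own pace and stop on an object; the grip force is fixed at half the most. Time passes only in rows, so rows that do not move let the fingers close. It gives the time, the measured TCP pose, the force, the opening and the grip force at its end, in the units of the state.
- ctrl.get_obs(): the state, without advancing time (a new reading comes with each control period).
- viewer.snapshot(name): name is "side" or "top" or "wrist"; returns (picture, depth): 384x512x3 uint8, blue, green, red; 384x512 float32, m along the optical axis (not along the pixel's ray), 0 where there is no reading.
- viewer.camera_info(name): a dict with "camera_matrix" (3x3 intrinsics, pixels), "eye" and "orientation" of the camera in the world. Camera axes: x right, y down, z forward; pixel columns grow to the right and rows downward; lengths in m; the calibration is good to about 2 mm. A picture is of the moment at which its call begins: read the wrist's pose just before it. camera_info takes no time and is no camera call; for the wrist camera it gives the pose at the moment of the call.
- close_job(): hands the job in; it is judged then, once.
The state is a dict: "clock": time; "joint_pos": joint angles; "qvel": joint speeds; "tau": joint torques, N m; "tool_pos": TCP position; "orientation": TCP orientation; "force": force on the tool from outside, world axes, zero at the start; "moment": the same for the moment, N m; "opening": finger opening in m; "gripper_force": force on a finger pad.
Only numpy, scipy, OpenCV 4.12 (cv2) and the standard library are available. Lean on these libraries where they do the work, as an engineer would, in place of code of your own. Each camera call takes 0.05 s, during which the arm holds its last target. There are 200 camera calls.

## Working session

There is one attempt and no reset: what is moved stays moved. The work goes in short steps, Python scripts to look and compute and a tool call to move; the robot and the scene stay as the last step left them, time stands still between calls to the robot, and variables do not carry over. Pictures are saved under pics/ and viewed, at most 14 in all, crops included, and the job is handed in when it is done.

Besides the shell and the picture viewer there is one more tool, called after "Request:" as name(argument=value, ...) on one line, values as JSON. step_arm: Moves the arm, as the interface text tells. Its arguments: {"type":"object","properties":{"moves":{"type":"array","items":{"type":"array","items":{"type":"array","items":{"type":"number"}}}}},"required":["moves"]}

```bash
mkdir -p pics; cat > h.py <<'E'
import numpy as np, cv2
from plant import ctrl, viewer, close_job
def snap(n):
    i=viewer.camera_info(n); p,d=viewer.snapshot(n); return p,d,i
def info(i):
    K=np.array(i["camera_matrix"]);e=np.array(i["eye"]);return K,e,i["orientation"]
E
python3 - <<'E'
from h import *
for n in("top","side"):
    p,d,i=snap(n); cv2.imwrite(f"pics/{n}0.png",p); np.savez(f"{n}0.npz",p=p,d=d); print(n,i)
print(ctrl.get_obs())
E
```

```text
top {'camera_matrix': array([[415.7185557 ,   0.        , 252.24594432],
       [  0.        , 415.7185557 , 188.00783141],
       [  0.        ,   0.        ,   1.        ]]), 'eye': array([0.33019084, 0.03440129, 1.46629955]), 'orientation': array([-172.15805218,    1.22067325,  -90.65319367])}
side {'camera_matrix': array([[358.14136109,   0.        , 255.22208872],
       [  0.        , 358.14136109, 196.99114947],
       [  0.        ,   0.        ,   1.        ]]), 'eye': array([-0.01130071, -0.72859278,  0.76047424]), 'orientation': array([-127.17430638,   -1.25716797,  -33.18354322])}
{'clock': 0.1, 'joint_pos': array([ 9.07609440e+01,  2.05866912e+01,  6.39370334e-01, -1.72181641e-02,
       -7.01370200e+01, -1.65075809e+01]), 'qvel': array([ 0.03078754, -0.11154146,  0.17160037,  0.0422618 ,  0.00944514,
        0.01402484]), 'tau': array([-1.13739294e-03, -5.84163380e+01,  2.93753779e+01,  7.01558411e+00,
        1.01938541e-02, -5.08195683e-05]), 'tool_pos': array([0.1830792 , 0.64919287, 0.19592791]), 'orientation': array([ 1.79914536e+02, -8.44693950e-03, -1.57524928e+01]), 'force': array([-0.25849003, -0.2928575 , -0.46642877]), 'moment': array([-0.01697369,  0.06206866, -0.0110998 ]), 'gripper_force': 0.0, 'opening': 0.08798456660184163}
```

View pics/top0.png

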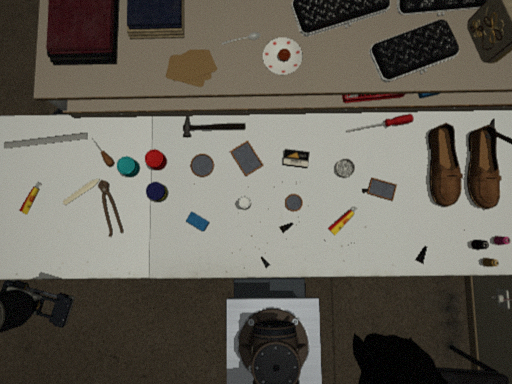

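View pics/side0.png

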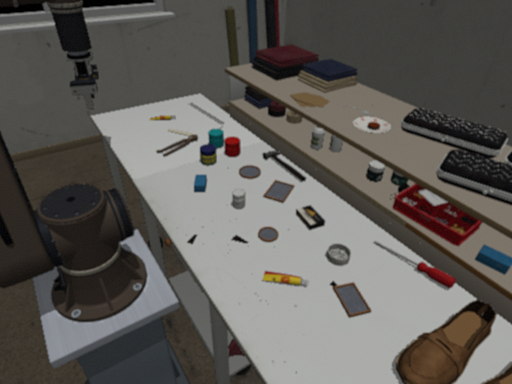

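Top view candidates: the jar is the blue-capped one at (157,191). The turquoise (128,167) and red (155,159) ones are look-alikes. The pot is at (244,203), the wax at (198,221) and the needle box at (295,158). The stands are large round (203,165), large oblong (246,158), small round (293,202) and small oblong (381,188). I'll confirm these in one enlarged crop and measure.

```bash
cat >> h.py <<'E'
from scipy.spatial.transform import Rotation as Ro
def ray(i,uv,z):
    K,e,o=info(i); R=Ro.from_euler("xyz",o,degrees=True).as_matrix()
    uv=np.atleast_2d(np.array(uv,float)); r=np.c_[uv,np.ones(len(uv))]@np.linalg.inv(K).T@R.T
    return e+r*((z-e[2])/r[:,2])[:,None]
def cont(m,amin=30):
    cs,_=cv2.findContours(m.astype(np.uint8),cv2.RETR_EXTERNAL,cv2.CHAIN_APPROX_NONE)
    return sorted([c for c in cs if cv2.contourArea(c)>amin],key=cv2.contourArea,reverse=True)
def fit(i,c,z):
    P=ray(i,c[:,0,:],z)[:,:2]
    (a,b),(w,h),t=cv2.minAreaRect((P*1000).astype(np.float32))
    if w>h: t+=90; w,h=h,w
    # t: angle of short side (its x) from world x
    return np.round([a,b,w,h,(t+90)%180-90],1)
E
python3 - <<'E'
from h import *
z=np.load("top0.npz");p=z["p"];i=viewer.camera_info("top")
cv2.imwrite("pics/crop.png",cv2.resize(p[135:240,110:410],None,fx=2.66,fy=2.66,interpolation=cv2.INTER_CUBIC))
T=dict(jar=((157,191),.064),pot=((244,203),.058),wax=((198,221),.032),box=((295,158),.022),LR=((203,165),.009),LO=((246,158),.009),SR=((293,202),.009),SO=((381,188),.009))
bg=p.astype(int)
m=(np.abs(bg-np.median(p[200:270,160:180].reshape(-1,3),0)).max(2)>25)
cs=cont(m[:,:],30)
for n,(uv,h) in T.items():
    print(n,uv,ray(i,uv,h)[0].round(3),[fit(i,c,h) for c in cs if cv2.pointPolygonTest(c,uv,True)>-3])
E
```

```text
jar (157, 191) [0.518 0.388 0.064] [array([573. , 391.1,  76.4, 186.9, -87.2])]
pot (244, 203) [0.473 0.091 0.058] []
wax (198, 221) [0.416 0.251 0.032] [array([414.4, 254.8,  44.6,  77.3, -31.4])]
box (295, 158) [ 0.634 -0.089  0.022] [array([633.9, -90.6,  64.4,  94.3,  -8.2])]
LR (203, 165) [0.617 0.238 0.009] [array([617.2, 243.7,  83.7,  85.2, -45. ])]
LO (246, 158) [0.64  0.084 0.009] [array([640.1,  84.2,  79.2, 112.9, -58. ])]
SR (293, 202) [ 0.48  -0.08   0.009] [array([479.6, -81.3,  59.7,  63.7,  88.7])]
SO (381, 188) [ 0.525 -0.39   0.009] [array([ 524.7, -382.1,   65.9,  113.3,  -17.3])]
```

View pics/crop.png

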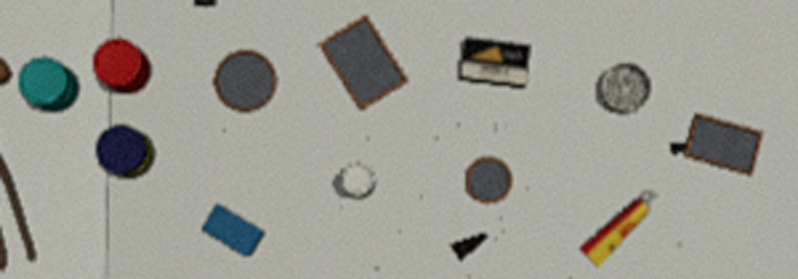

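The crop confirms the blue-capped jar at crop (123,151), apart from red (122,65) and turquoise (47,83). The rest match as listed. A small black cone touches the left end of the small oblong stand at crop (677,147). I'll move above the jar for a wrist view.

Request:
step_arm(moves=[[[3.3,-2.6,0,0.071,8.76],[3.3,-2.6,0,0.071,8.76],[3.3,-2.6,0,0.071,8.76],[3.3,-2.6,0,0.071,8.76],[3.3,-2.6,0,0.071,8.76],[3.3,-2.6,0,0.071,8.76],[3.3,-2.6,0,0.071,8.76],[3.3,-2.6,0,0.071,8.76],[3.3,-2.6,0,0.071,8.76],[3.3,-2.6,0,0.071,8.76]]])

```text
clock: 1.1
tool_pos: [0.5142, 0.3883, 0.1965]
orientation: [180.0, 0.0, 25.1]
force: [-0.1, 0.3, 0.3]
opening: 0.0878
gripper_force: 0.0
```

```bash
python3 - <<'E'
from h import *
p,d,i=snap("wrist"); cv2.imwrite("pics/w1.png",p); np.savez("w1.npz",p=p,d=d,**{k:i[k] for k in i}); print(i); o=ctrl.get_obs();print(o["tool_pos"],o["orientation"])
# from top0: jar/look-alike caps by colour, SO by stand colour, shelf
z=np.load("top0.npz");p=z["p"].astype(int);i=viewer.camera_info("top");b,g,r=p[...,0],p[...,1],p[...,2]
for n,m in dict(jar=(b>r+15)&(b>g+15)&(b<140),red=(r>g+60),turq=(g>r+50)).items():
    m[:,:100]=0;m[:140]=0;m[240:]=0;m[:,180:]=0
    for c in cont(m,60)[:1]:
        (u,v),rad=cv2.minEnclosingCircle(c);print(n,(u,v,rad),ray(i,(u,v),.064)[0])
m=(p.max(2)<135);m[:,:370]=0;m[:170]=0;m[205:]=0;m[:,400:]=0
print("SO",fit(i,cont(m)[0],.009))
for v in(40,90,96,104,110):
    d=z["d"][v,200]; K,e,o=info(i); print(v,[ (ray(i,(200,v),h)[0].round(2)) for h in(.2,)], d)
E
```

```text
{'camera_matrix': array([[324.80573312,   0.        , 253.20926973],
       [  0.        , 324.80573312, 188.790065  ],
       [  0.        ,   0.        ,   1.        ]]), 'eye': array([0.57560978, 0.4183062 , 0.38448416]), 'orientation': array([ 1.64859486e+02, -1.90278887e-02, -6.48981062e+01])}
[0.51785634 0.38465217 0.19620889] [1.79893327e+02 4.49135094e-02 2.52312630e+01]
jar (154.88926696777344, 190.65435791015625, 8.896072387695312) [0.51933765 0.39518787 0.064     ]
red (153.85848999023438, 158.0471649169922, 9.092059135437012) [0.63314462 0.40112646 0.064     ]
turq (125.5, 165.0, 9.013978004455566) [0.6102106  0.49910081 0.064     ]
SO [ 521.3 -390.1   63.2   92.5  -16.9]
40 [array([0.99, 0.22, 0.2 ])] 1.30803
90 [array([0.82, 0.22, 0.2 ])] 1.2878817
96 [array([0.8 , 0.22, 0.2 ])] 1.2868298
104 [array([0.78, 0.22, 0.2 ])] 1.4412758
110 [array([0.76, 0.22, 0.2 ])] 1.4305918
```

View pics/w1.png

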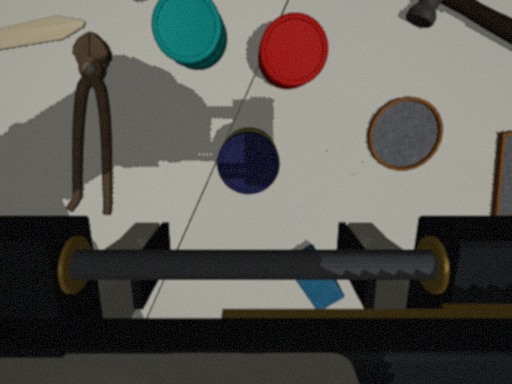

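Wrist view: blue cap at (248,160) is the nearest one. Turquoise is at (188,30), red at (293,50), and the large round stand at (405,133).

```bash
cat >> h.py <<'E'
def circ(i,m,z,amin=300):
    out=[]
    for c in cont(m,amin):
        P=ray(i,cv2.convexHull(c)[:,0,:],z)[:,:2]
        A=np.c_[2*P,np.ones(len(P))];s=np.linalg.lstsq(A,(P**2).sum(1),rcond=None)[0]
        out.append((s[:2].round(4),round(float(np.sqrt(s[2]+s[:2]@s[:2])*2),4),np.round(c.mean(0)[0])))
    return out
def stands(p):
    q=p.astype(int);b,g,r=q[...,0],q[...,1],q[...,2]
    return (r>b+25)&(r>g+8)
E
python3 - <<'E'
from h import *
z=np.load("w1.npz");p=z["p"].astype(int);i={k:z[k] for k in("camera_matrix","eye","orientation")};b,g,r=p[...,0],p[...,1],p[...,2]
m=(b>r+15)&(b>g+15)&(b<140);m[215:]=0;print("jar",circ(i,m,.064))
m=stands(p);m[215:]=0;m[:85]=0;m[:,:330]=0;m[:,480:]=0;print("LR",circ(i,m,.009))
K,e,o=info(i);print([z["d"][v,u] for u,v in((248,160),(405,133))])
E
```

```text
jar [(array([0.5188, 0.3976]), 0.0605, array([249., 162.]))]
LR [(array([0.6159, 0.2447]), 0.0846, array([405., 133.]))]
[np.float32(0.3264255), np.float32(0.3763897)]
```

Request:
step_arm(moves=[[[0.3,0.4,-2,0,8.76],[0.2,0.3,-3,0,8.76],[0,0,-3,0,8.76],[0,0,-1,0,8.76],[0,0,0,0,8.76],[0,0,0,0,8.76]]])

```text
clock: 1.75
tool_pos: [0.5187, 0.3972, 0.1079]
orientation: [-180.0, -0.1, 25.0]
force: [-0.7, 0.6, 0.5]
opening: 0.0879
gripper_force: 0.0
```

```bash
python3 -c "
from h import *
for k in range(2): o=ctrl.get_obs();print(o['tool_pos'],o['orientation'])"
```

```text
[0.51869268 0.39718824 0.10791244] [-1.79998847e+02 -6.86633979e-02  2.49638133e+01]
[0.51869268 0.39718824 0.10791244] [-1.79998847e+02 -6.86633979e-02  2.49638133e+01]
```

Request:
step_arm(moves=[[[0,0,-2.5,0,8.76],[0,0,-2.5,0,8.76],[0,0,-2.5,0,8.76],[0,0,-1.2,0,8.76],[0,0,0,0,8.76],[0,0,0,0,5],[0,0,0,0,5],[0,0,0,0,5],[0,0,0,0,5],[0,0,0,0,5]]])

```text
clock: 2.75
tool_pos: [0.5186, 0.397, 0.0209]
orientation: [-180.0, -0.1, 24.9]
force: [-0.9, -1.2, 7.0]
opening: 0.0631
gripper_force: 30.0
```

Request:
step_arm(moves=[[[0,0,1.5,0,5],[0,0,2,0,5],[0,0,2,0,5],[1,-1.5,1,0,5],[2,-3,0,0,5],[2,-3,0,0,5],[2,-3,0,0,5],[2,-3,0,0,5],[0.8,-1.8,0,0,5],[0,0,0,0,5]]])

```text
clock: 3.75
tool_pos: [0.6166, 0.2403, 0.0845]
orientation: [180.0, 0.1, 24.7]
force: [-0.2, 0.2, -4.1]
opening: 0.0629
gripper_force: 30.0
```

Request:
step_arm(moves=[[[0,0,0,0,5],[0,0,0,0,5]]])

```text
clock: 3.95
tool_pos: [0.6158, 0.244, 0.0848]
orientation: [-180.0, 0.0, 25.0]
force: [0.4, -0.1, -4.8]
opening: 0.0632
gripper_force: 30.0
```

```bash
python3 - <<'E'
from h import *
p,d,i=snap("wrist"); cv2.imwrite("pics/w2.png",p); o=ctrl.get_obs();print(o["tool_pos"],o["orientation"],o["force"])
b,g,r=[p[...,k].astype(int) for k in range(3)]
m=(b>r+15)&(b>g+15)&(b<140);print("jar",circ(i,m,.064+o["tool_pos"][2]-.0209))
E
```

```text
[0.61571311 0.24431311 0.08479025] [-1.79990712e+02  8.90872566e-03  2.49818716e+01] [-0.73518346  0.06161495 -4.05377707]
jar [(array([0.6205, 0.2475]), 0.0574, array([253., 219.])), (array([0.61  , 0.2431]), 0.0507, array([253., 288.]))]
```

View pics/w2.png

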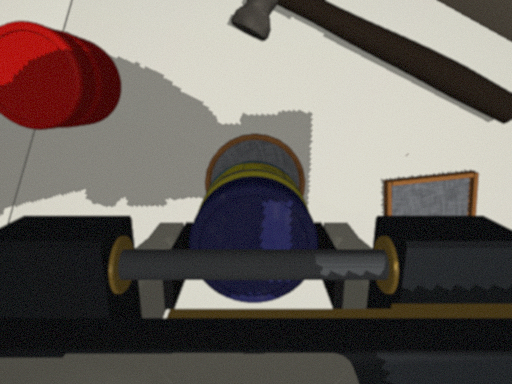

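The jar hangs upright in the grip, its cap spanning rows 176–301 at column 254, with the large round stand behind and below it (front edge at row 135). I'll check the jar's centre from those edges.

```bash
python3 - <<'E'
from h import *
i=viewer.camera_info("wrist")
P=ray(i,[(254,176),(254,301)],.128);print(P,P.mean(0),np.linalg.norm(P[0]-P[1]))
p=cv2.imread("pics/w2.png");m=stands(p);m[:125]=0;m[200:]=0;m[:,:190]=0;m[:,320:]=0
print(circ(i,m,.009,50))
E
```

```text
[[0.6473813  0.25981777 0.128     ]
 [0.58822746 0.23221776 0.128     ]] [0.61780438 0.24601776 0.128     ] 0.06527585177875941
[(array([0.617 , 0.2447]), 0.0829, array([256., 158.]))]
```

Request:
step_arm(moves=[[[0,-0.1,-2,0,5],[0,0,-2,0,5],[0,0,-1,0,5],[0,0,-0.6,0,5],[0,0,-0.3,0,5],[0,0,0,0,5],[0,0,0,0,5]]])

```text
clock: 4.7
tool_pos: [0.6166, 0.243, 0.0265]
orientation: [-180.0, -0.1, 25.0]
force: [0.3, -0.0, -3.4]
opening: 0.0628
gripper_force: 30.0
```

Request:
step_arm(moves=[[[0,0,-0.15,0,5],[0,0,0,0,5],[0,0,0,0,8.76],[0,0,0,0,8.76],[0,0,0,0,8.76],[0,0,0,0,8.76],[0,0,2,0,8.76],[0,0,3,0,8.76],[0,0,3,0,8.76],[0,0,4,0,8.76]]])

```text
clock: 5.7
tool_pos: [0.6152, 0.2421, 0.1441]
orientation: [180.0, 0.2, 24.9]
force: [0.9, 1.0, -0.3]
opening: 0.0881
gripper_force: 0.0
```

Request:
step_arm(moves=[[[-3.4,0.2,1,0.1,8.76],[-3.4,0.2,1,0.1,8.76],[-3.4,0.2,1,0.1,8.76],[-3.4,0.2,1,0.1,8.76],[-3.4,0.2,1,0.1,8.76],[-3.1,0.2,0,0.09,8.76],[0,0,0,0,8.76],[0,0,0,0,8.76]]])

```text
clock: 6.5
tool_pos: [0.415, 0.255, 0.195]
orientation: [180.0, -0.1, 58.8]
force: [0.1, -0.4, -0.2]
opening: 0.0877
gripper_force: 0.0
```

```bash
python3 - <<'E'
from h import *
p,d,i=snap("wrist"); cv2.imwrite("pics/w3.png",p); o=ctrl.get_obs();print(o["tool_pos"],o["orientation"])
b,g,r=[p[...,k].astype(int) for k in range(3)]
m=(b>r+40)&(b>g+20)
for c in cont(m,300):print(c.mean(0),c[:,0].min(0),c[:,0].max(0),fit(i,c,.032))
p,d,i=snap("top");b,g,r=[p[...,k].astype(int) for k in range(3)]
m=(b>r+15)&(b>g+15)&(b<140);m[140:210,:][:,:][:0]=0;mm=np.zeros_like(m);mm[135:200,180:230]=m[135:200,180:230];print(circ(i,mm,.068,60))
E
```

```text
[0.41547966 0.25494544 0.19467681] [ 1.79981924e+02 -5.52620552e-02  5.87263576e+01]
[[252.00595238 168.02380952]] [236 142] [270 195] [411.5 253.5  37.1  59.4 -32. ]
[(array([0.6165, 0.2422]), 0.0607, array([200., 162.]))]
```

View pics/w3.png

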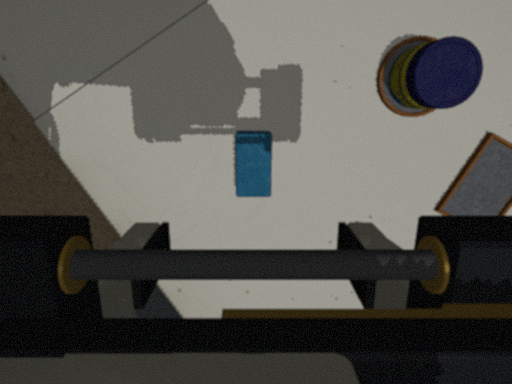

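Wax block at (253,163) is squarely under the gripper, and the jar at (440,75) is seated in the large round stand.

Request:
step_arm(moves=[[[0,0.2,-4,0,8.76],[0,0,-4,0,8.76],[0,0,-4,0,8.76],[0,0,-3.5,0,8.76],[0,0,-2.6,0,8.76],[0,0,0,0,3],[0,0,0,0,3],[0,0,0,0,3],[0,0,0,0,3],[0,0,0,0,3]]])

```text
clock: 7.6
tool_pos: [0.4158, 0.2573, 0.0144]
orientation: [180.0, -0.1, 58.7]
force: [-0.2, -0.5, 0.0]
opening: 0.053
gripper_force: 0.0
```

Request:
step_arm(moves=[[[0,0,0,0,3],[0,0,0,0,3],[0,0,0,0,3]]])

```text
clock: 7.9
tool_pos: [0.4152, 0.2567, 0.0135]
orientation: [180.0, -0.0, 58.7]
force: [-0.5, -0.1, 0.3]
opening: 0.032
gripper_force: 0.0
```

```bash
python3 - <<'E'
from h import *
p,d,i=snap("wrist"); cv2.imwrite("pics/w4.png",p); o=ctrl.get_obs();print(o["tool_pos"],o["opening"],o["gripper_force"])
E
```

```text
[0.41517748 0.25670974 0.01338702] 0.030701027427550782 0.0
```

View pics/w4.png

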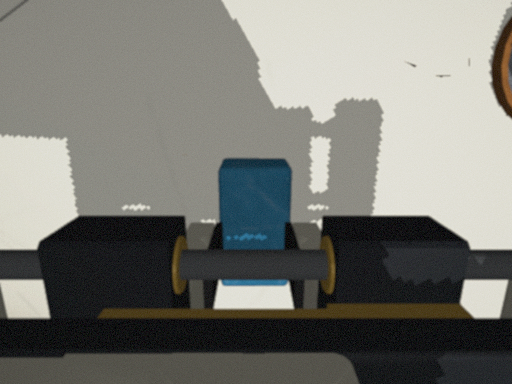

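The block at (255,220) lies between the fingers (inner faces at columns 217 and 293) but isn't gripped yet. I'll keep closing.

Request:
step_arm(moves=[[[0,0,0,0,1.5],[0,0,0,0,1.5],[0,0,0,0,1.5]]])

```text
clock: 8.25
tool_pos: [0.4152, 0.2566, 0.0132]
orientation: [-180.0, 0.0, 58.7]
force: [-0.6, -0.3, 0.5]
opening: 0.0161
gripper_force: 0.0
```

```bash
python3 - <<'E'
from h import *
p,d,i=snap("wrist"); o=ctrl.get_obs();print(o["tool_pos"],o["opening"],o["gripper_force"])
q,_,_=snap("side"); 
cv2.imwrite("pics/w5.png",np.hstack([cv2.resize(p,(400,300)),cv2.resize(q[120:240,150:310],(400,300),interpolation=cv2.INTER_CUBIC)]))
E
```

```text
[0.41517765 0.25663633 0.0132174 ] 0.015581417064258552 0.0
```

View pics/w5.png

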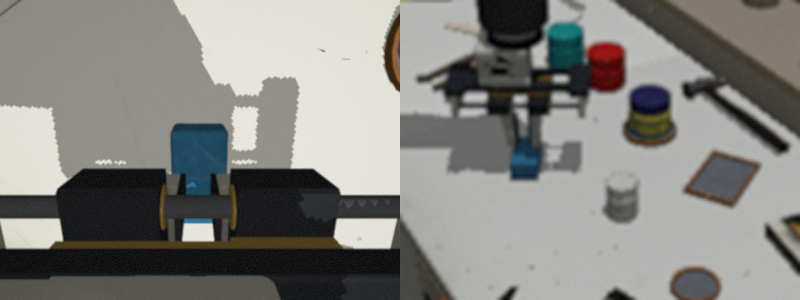

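The fingers have closed above the block rather than beside it. I'll check the heights by depth.

```bash
python3 - <<'E'
from h import *
for n in("wrist","side"):
    p,d,i=snap(n);K,e,o=info(i);R=Ro.from_euler("xyz",o,degrees=True).as_matrix()
    v,u=np.mgrid[:384,:512];W=(np.dstack([u,v,np.ones_like(u)])@np.linalg.inv(K).T*d[...,None])@R.T+e
    if n=="wrist": L=[(256,180),(256,210),(256,270),(222,240),(288,240),(220,300),(292,300),(256,165),(150,180),(350,250)]
    else: L=[(200,181),(200,186),(200,190),(196,178),(205,178),(195,170),(204,170),(196,174),(204,174),(215,200)]
    for q in L: print(n,q,p[q[1],q[0]],W[q[1],q[0]].round(3))
E
```

```text
wrist (256, 180) [93 70 29] [0.43  0.281 0.032]
wrist (256, 210) [93 75 29] [0.421 0.267 0.033]
wrist (256, 270) [59 55 53] [0.429 0.281 0.127]
wrist (222, 240) [ 94 105 104] [0.406 0.272 0.065]
wrist (288, 240) [83 93 91] [0.432 0.259 0.071]
wrist (220, 300) [70 78 81] [0.406 0.266 0.104]
wrist (292, 300) [27 21 21] [0.43  0.262 0.117]
wrist (256, 165) [70 54 22] [0.434 0.287 0.029]
wrist (150, 180) [134 142 141] [ 0.368  0.309 -0.   ]
wrist (350, 250) [22 20 21] [0.451 0.277 0.133]
side (200, 181) [74 54 23] [0.411 0.247 0.033]
side (200, 186) [85 63 27] [0.4   0.225 0.029]
side (200, 190) [63 44 16] [0.399 0.225 0.012]
side (196, 178) [53 43 29] [0.407 0.27  0.034]
side (205, 178) [64 57 48] [0.435 0.255 0.033]
side (195, 170) [50 53 53] [0.399 0.252 0.081]
side (204, 170) [68 71 71] [0.425 0.235 0.081]
side (196, 174) [42 42 41] [0.401 0.253 0.063]
side (204, 174) [69 72 72] [0.426 0.241 0.061]
side (215, 200) [174 178 176] [0.423 0.159 0.001]
```

The finger tips are at about z≥0.033 while the TCP reads 0.013, so the real tips sit roughly 20 mm above the reported TCP. I'll open, then go lower in small checked steps.

Request:
step_arm(moves=[[[0,0,1,0,8.76],[0,0,0,0,8.76],[0,0,0,0,8.76],[0,0,0,0,8.76],[0,0,0,0,8.76],[0,0,0,0,8.76],[0,0,0,0,8.76],[0,0,-0.8,0,8.76],[0,0,-0.7,0,8.76],[0,0,0,0,8.76]]])

```text
clock: 9.45
tool_pos: [0.4145, 0.2558, 0.0069]
orientation: [-180.0, 0.1, 58.7]
force: [-0.1, 0.2, 0.2]
opening: 0.0864
gripper_force: 0.0
```

```bash
python3 - <<'E'
from h import *
p,d,i=snap("side");K,e,o=info(i);R=Ro.from_euler("xyz",o,degrees=True).as_matrix()
v,u=np.mgrid[:384,:512];W=(np.dstack([u,v,np.ones_like(u)])@np.linalg.inv(K).T*d[...,None])@R.T+e
s=ctrl.get_obs();print(s["tool_pos"],s["opening"],s["force"])
cv2.imwrite("pics/s6.png",cv2.resize(p[130:210,150:250],None,fx=6,fy=6,interpolation=cv2.INTER_CUBIC))
t=s["tool_pos"];D=np.linalg.norm(W[...,:2]-t[:2],axis=2)
a=np.radians(s["orientation"][2]-90);c=(W[...,:2]-t[:2])@[np.cos(a),np.sin(a)]
for lo,hi in((-.08,-.035),(.035,.08)):
    k=(D<.08)&(c>lo)&(c<hi)&(W[...,2]>.006)&(W[...,2]<.1)&(d>0);z=W[k][:,2];print(k.sum(),np.sort(z)[:12].round(3),np.argwhere(k)[np.argsort(z)[:4]].tolist())
E
```

```text
[0.41473432 0.25604185 0.00738643] 0.08662170637299207 [ 0.15242818 -0.39904778  0.25655491]
77 [0.007 0.04  0.042 0.042 0.043 0.044 0.045 0.045 0.047 0.049 0.051 0.051] [[182, 186], [179, 185], [179, 184], [179, 187]]
65 [0.006 0.007 0.007 0.007 0.042 0.042 0.043 0.043 0.045 0.045 0.049 0.049] [[190, 214], [188, 211], [189, 216], [182, 216]]
```

View pics/s6.png

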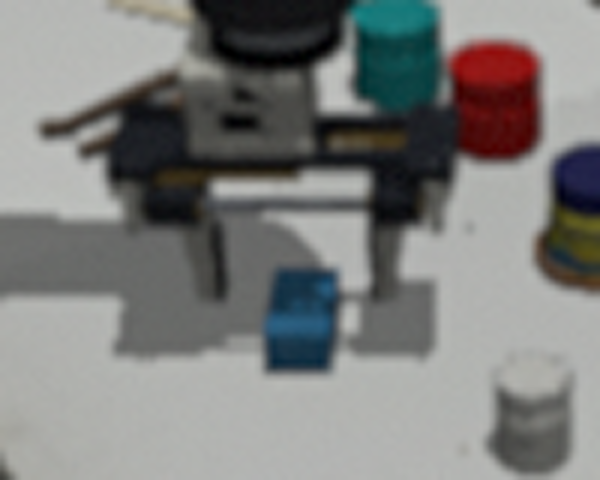

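The tips, at (218,298) and (382,298) in the crop, stand at z≈0.037 with the TCP reading 0.007, so the fingers end about 30 mm short of the reported TCP. I'll go down a further 2.3 cm.

Request:
step_arm(moves=[[[0,0.1,-1,0,8.76],[0,0,-0.7,0,8.76],[0,0,-0.6,0,8.76],[0,0,0,0,3],[0,0,0,0,3],[0,0,0,0,3],[0,0,0,0,3],[0,0,0,0,3],[0,0,0,0,3]]])

```text
clock: 10.4
tool_pos: [0.4153, 0.2578, -0.0146]
orientation: [180.0, -0.0, 58.7]
force: [0.2, 0.3, 0.1]
opening: 0.045
gripper_force: 0.0
```

Request:
step_arm(moves=[[[0,0,0,0,3],[0,0,0,0,3],[0,0,0,0,3]]])

```text
clock: 10.7
tool_pos: [0.4153, 0.2577, -0.0146]
orientation: [180.0, -0.0, 58.7]
force: [-0.5, -0.8, 2.1]
opening: 0.0398
gripper_force: 30.0
```

Request:
step_arm(moves=[[[0,0,2,0,3],[0,0,3,0,3],[0,0,4,0,3],[0,0,4,0,3],[0.5,-3,0,0,3],[0.7,-4.5,0,0.03,3],[0.7,-4.5,0,0.03,3],[0.7,-4.5,0,0.03,3],[0.7,-4.5,0,0.03,3],[0.7,-4.5,0,0.03,3]]])

```text
clock: 11.7
tool_pos: [0.4549, 0.001, 0.1153]
orientation: [180.0, -0.0, 67.4]
force: [0.9, 0.6, -0.4]
opening: 0.0399
gripper_force: 30.0
```

Request:
step_arm(moves=[[[0.7,-4.5,0,0.03,3],[0.7,-4.5,0,0.03,3],[0.7,-4.5,0,0.03,3],[0.7,-4.5,0,0.01,3],[0.7,-4.5,0,0,3],[0.7,-4.5,0,0,3],[0.7,-4.5,0,0,3],[0.7,-4.5,0,0,3],[0.6,-2,0,0,3],[0,0,0,0,3]]])

```text
clock: 12.7
tool_pos: [0.5218, -0.357, 0.1126]
orientation: [179.7, 2.9, 70.7]
force: [-0.9, -0.3, -0.6]
opening: 0.0401
gripper_force: 30.0
```

Request:
step_arm(moves=[[[0,0,0,0,3],[0,0,0,0,3]]])

```text
clock: 12.9
tool_pos: [0.5216, -0.3547, 0.1139]
orientation: [179.6, 2.8, 70.9]
force: [-0.6, 0.6, -0.7]
opening: 0.0401
gripper_force: 30.0
```

```bash
python3 - <<'E'
from h import *
p,d,i=snap("wrist"); cv2.imwrite("pics/w7.png",p); o=ctrl.get_obs();print(o["tool_pos"],o["orientation"],o["opening"])
K,e,o=info(i);R=Ro.from_euler("xyz",o,degrees=True).as_matrix()
v,u=np.mgrid[:384,:512];W=(np.dstack([u,v,np.ones_like(u)])@np.linalg.inv(K).T*d[...,None])@R.T+e
np.savez("w7.npz",W=W,p=p)
b,g,r=[p[...,k].astype(int) for k in range(3)]
for c in cont((b>r+30)&(b>g+10),300): print("wax",fit(i,c,np.median(W[int(c[:,0,1].mean()),int(c[:,0,0].mean()),2])),c[:,0].min(0),c[:,0].max(0))
for c in cont(stands(p),100): print("st",fit(i,c,.009),c[:,0].min(0),c[:,0].max(0))
E
```

```text
[ 0.52182703 -0.35475004  0.11410428] [179.6148254    2.84863266  70.8956214 ] 0.04002948068564023
wax [ 527.2 -331.7   39.2   39.4   70.7] [211 169] [295 249]
wax [ 513.1 -372.7   16.8   38.4   70.7] [214 279] [292 308]
st [ 406.7 -245.3   35.2   97.2   41.5] [26 51] [144 137]
st [ 526.7 -516.9   19.2  409.7   70.6] [117 303] [500 318]
st [ 402.9 -415.4   16.6   66.6  -25. ] [155 236] [172 293]
st [ 574.5 -476.2   16.7   67.9  -13.2] [334 236] [351 294]
st [ 536.8 -351.7   21.7   62.9   54.3] [234 160] [298 185]
```

View pics/w7.png

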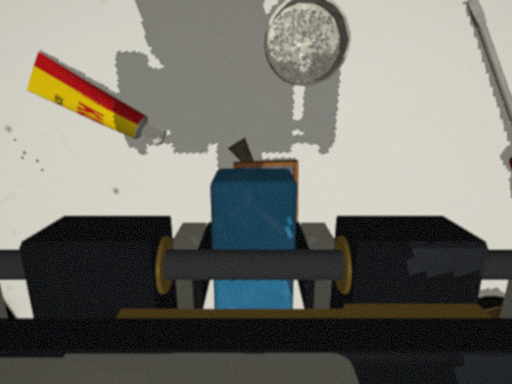

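The gripped block covers most of the small oblong stand, whose far lip shows at (266,162). The last joint has hit its range limit, with a slight tilt and y short of target, so I'll turn the wrist back by half a turn.

Request:
step_arm(moves=[[[0,0,0,-0.143,3],[0,0,0,-0.143,3],[0,0,0,-0.143,3],[0,0,0,-0.143,3],[0,0,0,-0.143,3],[0,0,0,-0.143,3],[0,0,0,-0.143,3],[0,0,0,-0.143,3],[0,0,0,-0.143,3],[0,0,0,-0.143,3]]])

```text
clock: 13.95
tool_pos: [0.522, -0.3548, 0.1144]
orientation: [179.6, 2.8, -11.4]
force: [-0.1, -0.3, -1.0]
opening: 0.0403
gripper_force: 30.0
```

Request:
step_arm(moves=[[[0,0,0,-0.143,3],[0,0,0,-0.143,3],[0,0,0,-0.143,3],[0,0,0,-0.143,3],[0,0,0,-0.143,3],[0,0,0,-0.143,3],[0,0,0,-0.143,3],[0,0,0,-0.143,3],[0,0,0,-0.143,3],[0,0,0,-0.143,3]]])

```text
clock: 14.95
tool_pos: [0.522, -0.3548, 0.1143]
orientation: [179.7, 2.9, -93.3]
force: [0.1, 0.7, 0.2]
opening: 0.0402
gripper_force: 30.0
```

Request:
step_arm(moves=[[[0,0,0,-0.143,3],[0,0,0,-0.143,3],[0,0,0,0,3],[0,0,0,0,3]]])

```text
clock: 15.35
tool_pos: [0.522, -0.3552, 0.1143]
orientation: [179.7, 2.9, -109.1]
force: [-0.1, 0.7, -1.1]
opening: 0.04
gripper_force: 30.0
```

Request:
step_arm(moves=[[[0,-1.7,0,0,3],[0,-1.8,0,0,3],[0,0,0,0,3],[0,0,0,0,3]]])

```text
clock: 15.75
tool_pos: [0.5215, -0.3919, 0.1133]
orientation: [179.6, 2.9, -109.5]
force: [-0.8, -0.0, -1.6]
opening: 0.0399
gripper_force: 30.0
```

```bash
python3 - <<'E'
from h import *
p,d,i=snap("wrist"); cv2.imwrite("pics/w8.png",p); o=ctrl.get_obs();print(o["tool_pos"],o["orientation"],o["joint_pos"])
K,e,o=info(i);R=Ro.from_euler("xyz",o,degrees=True).as_matrix()
v,u=np.mgrid[:384,:512];W=(np.dstack([u,v,np.ones_like(u)])@np.linalg.inv(K).T*d[...,None])@R.T+e
np.savez("w8.npz",W=W,p=p)
E
```

```text
[ 0.52154427 -0.39145726  0.11337625] [ 179.58678974    2.88037375 -109.44542195] [-21.6771118   22.69604521  -6.14020993  -3.25005098 -61.72790449
   3.79590906]
```

View pics/w8.png

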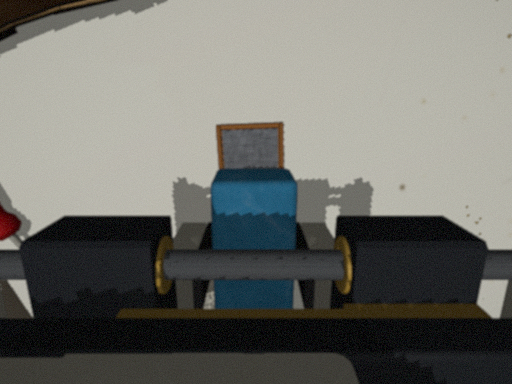

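Wrist view: the stand's far lip corners are at (217,125) and (283,123), and the block's top front edge is at row 182, columns 214–296.

```bash
python3 - <<'E'
from h import *
z=np.load("w8.npz");W=z["W"];i=viewer.camera_info("wrist");p=z["p"]
print(W[190,255],W[215,255],W[175,255],W[140,250],W[160,250])
m=stands(p);m[:110]=0;m[200:]=0;m[:,:200]=0;m[:,310:]=0
ys,xs=np.nonzero(m)
# far edge rows per column, left/right edges
top=[(c,np.nonzero(m[:,c])[0].min()) for c in range(222,280)]
P=ray(i,top,.009)[:,:2];vx,vy,x0,y0=cv2.fitLine(P.astype(np.float32),cv2.DIST_HUBER,0,.01,.01).ravel()
print("far edge angle",np.degrees(np.arctan2(vy,vx)))
L=ray(i,[(np.nonzero(m[r])[0].min(),r) for r in range(130,165)],.009)[:,:2];Rr=ray(i,[(np.nonzero(m[r])[0].max(),r) for r in range(130,165)],.009)[:,:2]
for Q in(L,Rr):
    a=cv2.fitLine(Q.astype(np.float32),cv2.DIST_HUBER,0,.01,.01).ravel();print("side ang",np.degrees(np.arctan2(a[1],a[0])),Q.mean(0))
C=ray(i,[(217,124.5),(283,123)],.009)[:,:2];print(C,np.linalg.norm(C[0]-C[1]))
n=np.array([-(C[1]-C[0])[1],(C[1]-C[0])[0]]);n/=np.linalg.norm(n)
if n@(np.array([.52,-.39])-C.mean(0))<0:n=-n
print("SO",C.mean(0)+.046*n,np.degrees(np.arctan2(n[1],n[0])))
zt=W[190,255,2];F=ray(i,[(214,182),(296,182)],zt)[:,:2];f=F[1]-F[0];k=np.array([-f[1],f[0]])/np.linalg.norm(f)
if k@n<0:k=-k
print("wax",F,np.linalg.norm(f),F.mean(0)+.036*k,np.degrees(np.arctan2(k[1],k[0])),zt)
E
```

```text
[ 0.50788355 -0.42325     0.15866765] [ 0.51180113 -0.412124    0.15952308] [ 0.50659356 -0.42643974  0.14582579] [ 0.51135675 -0.42120127  0.00380848] [ 0.51762694 -0.40361356  0.00318874]
far edge angle -17.824507
side ang 72.60653 [ 0.54092817 -0.42535173]
side ang 72.186356 [ 0.48537638 -0.40566782]
[[ 0.53379824 -0.44405254]
 [ 0.47877477 -0.42596598]] 0.057919830088277995
SO [ 0.52065088 -0.39130955] 71.80397782317921
wax [[ 0.52391475 -0.43246706]
 [ 0.48937768 -0.42019747]] 0.03665177659891289 [ 0.51869762 -0.39240936] 70.44198047708862 0.1586676541245434
```

Request:
step_arm(moves=[[[0.2,0.1,-3,0.025,3],[0,0,-3,0,3],[0,0,-3,0,3],[0,0,-2,0,3],[0,0,-0.8,0,3],[0,0,-0.3,0,3],[0,0,0,0,3],[0,0,0,0,3]]])

```text
clock: 16.6
tool_pos: [0.5247, -0.3903, -0.0058]
orientation: [179.7, 2.9, -108.0]
force: [-1.1, -0.1, -1.5]
opening: 0.04
gripper_force: 30.0
```

Request:
step_arm(moves=[[[-0.1,0,-0.2,0,3],[0,0,-0.15,0,3],[0,0,0,0,3]]])

```text
clock: 16.9
tool_pos: [0.5235, -0.3899, -0.0092]
orientation: [179.7, 2.9, -108.0]
force: [-1.7, 2.8, 6.7]
opening: 0.04
gripper_force: 30.0
```

Contact. Release slowly, then rise.

Request:
step_arm(moves=[[[0,0,0,0,4.4],[0,0,0,0,5],[0,0,0,0,7],[0,0,0,0,7],[0,0,0,0,7],[0,0,2,0,7],[0,0,3,0,8.76],[0,0,4,0,8.76],[0,0,4,0,8.76],[0,0,4,0,8.76]]])

```text
clock: 17.9
tool_pos: [0.5225, -0.3898, 0.1608]
orientation: [179.6, 2.9, -108.0]
force: [1.6, -0.3, -1.2]
opening: 0.0871
gripper_force: 0.0
```

Request:
step_arm(moves=[[[0,0,3,0,8.76],[0,0,0,0,8.76],[0,0,0,0,8.76]]])

```text
clock: 18.2
tool_pos: [0.5231, -0.3898, 0.19]
orientation: [179.7, 2.9, -108.0]
force: [-0.7, 0.8, 0.8]
opening: 0.0875
gripper_force: 0.0
```

```bash
python3 - <<'E'
from h import *
p,d,i=snap("wrist"); cv2.imwrite("pics/w9.png",p); o=ctrl.get_obs();print(o["tool_pos"],o["orientation"])
K,e,o=info(i);R=Ro.from_euler("xyz",o,degrees=True).as_matrix()
v,u=np.mgrid[:384,:512];W=(np.dstack([u,v,np.ones_like(u)])@np.linalg.inv(K).T*d[...,None])@R.T+e
b,g,r=[p[...,k].astype(int) for k in range(3)]
for c in cont((b>r+30)&(b>g+10),300): print("wax",fit(i,c,.036),c[:,0].min(0),c[:,0].max(0))
k=(b>r+30)&(b>g+10)&(W[...,2]>.033)
Q=W[k];A=np.linalg.lstsq(np.c_[Q[:,:2],np.ones(len(Q))],Q[:,2],rcond=None)[0];print("top",np.median(Q[:,2]),"tilt",A[:2])
for c in cont(stands(p),100)[:5]: print("st",fit(i,c,.009),c[:,0].min(0),c[:,0].max(0))
E
```

```text
[ 0.52248358 -0.38949111  0.18868886] [ 179.58730633    2.90292218 -108.00712233]
wax [ 520.6 -392.4   39.1   71.7  -18.3] [234 125] [271 191]
top 0.036130241653472284 tilt [-0.0308022 -0.1026799]
st [ 773.1 -460.7   38.8   98.9   13. ] [  0 123] [ 62 202]
st [ 679.7 -604.3   24.3   87.5   88.7] [0 0] [79 30]
st [ 341.8 -180.3   36.4   88.1   -6.3] [420 236] [450 294]
st [ 520.6 -392.4   59.3   91.1  -17. ] [225 113] [278 192]
st [ 328.8 -103.7   21.   161.    71.8] [393 304] [511 317]
```

View pics/w9.png

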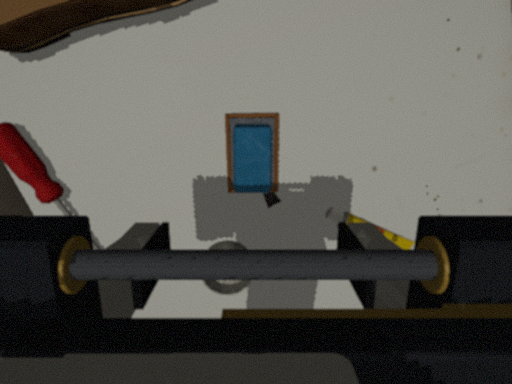

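Wax block sits inside the small oblong stand at (252,158): same centre, same angle, top at 0.036, so it is seated. Next is the needle box.

Request:
step_arm(moves=[[[1.4,3.8,0,0.03,8.76],[1.4,3.8,0,0.03,8.76],[1.4,3.8,0,0.03,8.76],[1.4,3.8,0,0.03,8.76],[1.4,3.8,0,0.03,8.76],[1.4,3.8,0,0.03,8.76],[1.4,3.8,0,0,8.76],[1.3,3.4,0,0,8.76],[0,0,0,0,8.76],[0,0,0,0,8.76]]])

```text
clock: 19.25
tool_pos: [0.6332, -0.0889, 0.1875]
orientation: [179.5, 2.8, -97.6]
force: [-0.1, -0.9, 0.3]
opening: 0.0874
gripper_force: 0.0
```

```bash
python3 - <<'E'
from h import *
p,d,i=snap("wrist"); cv2.imwrite("pics/w10.png",p); o=ctrl.get_obs();print(o["tool_pos"],o["orientation"])
K,e,o=info(i);R=Ro.from_euler("xyz",o,degrees=True).as_matrix()
v,u=np.mgrid[:384,:512];W=(np.dstack([u,v,np.ones_like(u)])@np.linalg.inv(K).T*d[...,None])@R.T+e
m=(W[...,2]>.012)&(W[...,2]<.03)&(d>0)
for c in cont(m,400): print(fit(i,c,.022),c[:,0].min(0),c[:,0].max(0))
E
```

```text
[ 0.63312983 -0.08978504  0.18784088] [179.48138832   2.83983602 -97.65392131]
[633.8 -92.9  56.   88.4  -8.1] [223 115] [275 194]
[ 8.006e+02 -1.406e+02  1.100e+01  2.544e+02  1.000e-01] [45  0] [121 240]
```

View pics/w10.png

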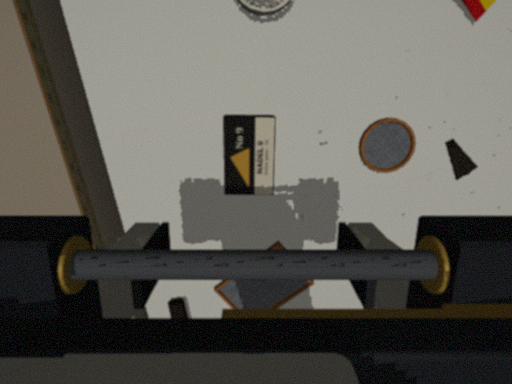

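Needle box "NADELN No 9" at (249,154) fits 56×88 mm exactly. The shelf edge, at x≈0.80, leaves room.

Request:
step_arm(moves=[[[0,-0.2,-4,0,8.76],[0,0,-4,0,8.76],[0,0,-4,0,8.76],[0,0,-4,0,8.76],[0,0,-2.5,0,8.76],[0,0,-1.5,0,8.76],[0,0,-0.6,0,8.76],[0,0,0,0,8.76]]])

```text
clock: 20.1
tool_pos: [0.6338, -0.0925, -0.0168]
orientation: [179.6, 2.9, -97.7]
force: [0.9, 0.6, 0.7]
opening: 0.0879
gripper_force: 0.0
```

Request:
step_arm(moves=[[[0,0,0,0,4.6],[0,0,0,0,4.6],[0,0,0,0,4.6],[0,0,0,0,4.6],[0,0,0,0,4.6],[0,0,0,0,4.6],[0,0,0,0,4.6],[0,0,0,0,4.6]]])

```text
clock: 20.9
tool_pos: [0.6342, -0.0918, -0.0161]
orientation: [179.7, 2.9, -97.7]
force: [-1.3, 1.4, 4.8]
opening: 0.0557
gripper_force: 30.0
```

Request:
step_arm(moves=[[[0,0,2,0,4.6],[0,0,4,0,4.6],[0,0,4,0,4.6],[0.1,2.9,0,-0.12,4.6],[0.1,2.9,0,-0.12,4.6],[0.1,2.9,0,-0.12,4.6],[0.1,2.9,0,-0.12,4.6],[0.1,2.9,0,-0.12,4.6],[0.1,2.9,0,-0.12,4.6],[0,0,0,-0.14,4.6]]])

```text
clock: 21.9
tool_pos: [0.6399, 0.0852, 0.083]
orientation: [179.6, 2.9, -147.1]
force: [-0.3, -0.7, -1.4]
opening: 0.0557
gripper_force: 30.0
```

Request:
step_arm(moves=[[[0,0,0,0,4.6],[0,0,0,0,4.6]]])

```text
clock: 22.1
tool_pos: [0.6395, 0.082, 0.083]
orientation: [179.6, 2.8, -146.7]
force: [-0.9, -0.1, -0.3]
opening: 0.0557
gripper_force: 30.0
```

```bash
python3 - <<'E'
from h import *
p,d,i=snap("wrist"); cv2.imwrite("pics/w11.png",p); o=ctrl.get_obs();print(o["tool_pos"],o["orientation"])
K,e,o=info(i);R=Ro.from_euler("xyz",o,degrees=True).as_matrix()
v,u=np.mgrid[:384,:512];W=(np.dstack([u,v,np.ones_like(u)])@np.linalg.inv(K).T*d[...,None])@R.T+e
np.savez("w11.npz",W=W,p=p);print(W[190,255],W[215,255])
E
```

```text
[0.63967975 0.08170015 0.08311804] [ 179.62037313    2.84632742 -146.75833967]
[0.6110924  0.06556689 0.12124587] [0.62183912 0.07265544 0.12100353]
```

View pics/w11.png

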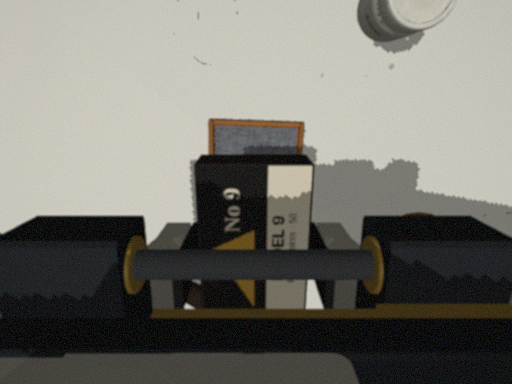

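Box top front edge at row 165 (columns 196–313); stand far corners at (209,119) and (304,122). Viewing budget is used up; numbers only from here.

```bash
python3 - <<'E'
from h import *
z=np.load("w11.npz");W=z["W"];p=z["p"];i=viewer.camera_info("wrist")
def ctr(C,half):
    f=C[1]-C[0];n=np.array([-f[1],f[0]])/np.linalg.norm(f)
    if n@(np.array([.64,.083])-C.mean(0))<0:n=-n
    return C.mean(0)+half*n,np.linalg.norm(f),np.degrees(np.arctan2(n[1],n[0]))
print("LO",ctr(ray(i,[(209,119.5),(304,122)],.009)[:,:2],.054))
# box top mask by height
m=(W[...,2]>.117)&(W[...,2]<.126);m[:150]=0;m[220:]=0;m[:,:180]=0;m[:,330:]=0
c=cont(m)[0];print(c[:,0].min(0),c[:,0].max(0))
r0=[np.nonzero(m[:,u])[0].min() for u in(210,300)];print(r0)
a,b=c[:,0,0].min(),c[:,0,0].max()
print("box",ctr(ray(i,[(198,r0[0]),(313,r0[1])],.121)[:,:2],.044))
E
```

```text
LO (array([0.63879528, 0.08467797]), np.float64(0.07445903981311902), np.float64(31.72796041884873))
[194 160] [314 219]
[np.int64(161), np.int64(162)]
box (array([0.63664126, 0.08170865]), np.float64(0.05307505486137392), np.float64(32.65492553198711))
```

Request:
step_arm(moves=[[[0.2,0.3,-3,0,4.6],[0,0,-3,0,4.6],[0,0,-2,0,4.6],[0,0,-1,0,4.6],[0,0,-0.4,0,4.6],[0,0,0,0,4.6],[0,0,0,0,4.6]]])

```text
clock: 22.85
tool_pos: [0.6427, 0.0852, -0.0096]
orientation: [179.7, 3.0, -146.9]
force: [-0.4, -0.2, -0.5]
opening: 0.0557
gripper_force: 30.0
```

Request:
step_arm(moves=[[[-0.1,0,-0.15,0,4.6],[0,0,-0.1,0,4.6],[0,0,0,0,4.6],[0,0,0,0,4.6]]])

```text
clock: 23.25
tool_pos: [0.6412, 0.0854, -0.0121]
orientation: [179.6, 2.9, -146.9]
force: [-1.7, 1.0, 5.6]
opening: 0.0556
gripper_force: 30.0
```

Request:
step_arm(moves=[[[0,0,0,0,6],[0,0,0,0,7.4],[0,0,0,0,7.4],[0,0,0,0,7.4],[0,0,0,0,7.4],[0,0,2,0,7.4],[0,0,4,0,8.76],[0,0,5,0,8.76],[0,0,5,0,8.76],[0,0,4,0,8.76]]])

```text
clock: 24.25
tool_pos: [0.6413, 0.0851, 0.1902]
orientation: [179.7, 3.0, -146.9]
force: [1.1, 0.1, -0.4]
opening: 0.0877
gripper_force: 0.0
```

Request:
step_arm(moves=[[[0,0,0,0,8.76],[0,0,0,0,8.76],[0,0,0,0,8.76]]])

```text
clock: 24.55
tool_pos: [0.64, 0.085, 0.1856]
orientation: [179.6, 2.8, -147.0]
force: [0.1, -0.4, -0.4]
opening: 0.0876
gripper_force: 0.0
```

```bash
cat >> h.py <<'E'
def world(d,i):
    K,e,o=info(i);R=Ro.from_euler("xyz",o,degrees=True).as_matrix()
    v,u=np.mgrid[:384,:512];return (np.dstack([u,v,np.ones_like(u)])@np.linalg.inv(K).T*d[...,None])@R.T+e
E
python3 - <<'E'
from h import *
p,d,i=snap("wrist"); o=ctrl.get_obs();print(o["tool_pos"],o["orientation"])
W=world(d,i)
m=(W[...,2]>.016)&(W[...,2]<.036)&(d>0);m[235:]=0
for c in cont(m,400): print("box",fit(i,c,.026),c[:,0].min(0),c[:,0].max(0))
k=(W[...,2]>.0235)&(W[...,2]<.0285)&m;Q=W[k];A=np.linalg.lstsq(np.c_[Q[:,:2],np.ones(len(Q))],Q[:,2],rcond=None)[0];print(np.median(Q[:,2]),A[:2])
s=stands(p);s[235:]=0
for c in cont(s,200): print("st",fit(i,c,.009),c[:,0].min(0),c[:,0].max(0))
m=(W[...,2]>.052)&(W[...,2]<.066)&(d>0);m[235:]=0
print("pot",circ(i,m,.058,200))
E
```

```text
[0.63997043 0.08491182 0.18521849] [ 179.58173175    2.73178294 -146.96938643]
box [638.   85.   56.   88.4 -57. ] [226 119] [278 199]
box [ 8.007e+02 -9.140e+01  1.440e+01  9.600e+01 -1.000e-01] [  0 169] [ 82 214]
0.026239963608101075 [-0.00091256  0.00021701]
st [638.5  84.3  75.1 107.7 -58.9] [218 108] [287 202]
st [601.9 226.8  42.4  82.7  49.5] [338 179] [407 221]
pot [(array([0.4762, 0.0911]), 0.0422, array([360.,  20.])), (array([0.6115, 0.2376]), 0.0558, array([384., 208.]))]
```

Needle box is seated (638,85 against stand 638.5,84.3 mm, 1.9° off, level). Now the cream pot.

Request:
step_arm(moves=[[[-3,0.1,0,0,8.76],[-4,0.1,0,0,8.76],[-4,0.2,0,0,8.76],[-3.3,0.2,0,0,8.76],[-2,0.1,0,0,8.76],[0,0,0,0,8.76],[0,0,0,0,8.76],[0,0,0,0,8.76]]])

```text
clock: 25.4
tool_pos: [0.4783, 0.0922, 0.1863]
orientation: [179.6, 2.8, -147.0]
force: [0.1, -0.6, -0.2]
opening: 0.0873
gripper_force: 0.0
```

```bash
python3 - <<'E'
from h import *
p,d,i=snap("wrist"); o=ctrl.get_obs();print(o["tool_pos"],o["orientation"])
W=world(d,i)
m=(W[...,2]>.053)&(W[...,2]<.063)&(d>0);m[235:]=0
print("pot",circ(i,m,.058,200))
s=stands(p);s[235:]=0
for c in cont(s,200): print("st",fit(i,c,.009),c[:,0].min(0),c[:,0].max(0))
E
```

```text
[0.47836566 0.09211129 0.18622226] [ 179.63026718    2.80359028 -146.97574464]
pot [(array([0.4743, 0.0913]), 0.0418, array([253., 165.]))]
st [476.5 -80.1  60.7  63.4  33. ] [83 37] [144  99]
st [598.9  60.6  18.7  74.7  31.2] [144 219] [206 234]
```

Request:
step_arm(moves=[[[-0.25,0,-4,0,8.76],[0,0,-4,0,8.76],[0,0,-4,0,8.76],[0,0,-3.5,0,8.76],[0,0,-2.3,0,8.76],[0,0,0,0,8.76],[0,0,0,0,3.3],[0,0,0,0,3.3],[0,0,0,0,3.3],[0,0,0,0,3.3]]])

```text
clock: 26.45
tool_pos: [0.4761, 0.0926, 0.01]
orientation: [179.6, 3.0, -147.0]
force: [0.3, -1.2, 0.4]
opening: 0.0609
gripper_force: 0.0
```

Request:
step_arm(moves=[[[0,0,0,0,3.3],[0,0,0,0,3.3],[0,0,0,0,3.3],[0,0,0,0,3.3],[0,0,0,0,3.3],[0,0,0,0,3.3]]])

```text
clock: 27.05
tool_pos: [0.4756, 0.0923, 0.0092]
orientation: [179.6, 2.9, -146.9]
force: [-2.0, 0.0, 6.1]
opening: 0.0418
gripper_force: 30.0
```

Request:
step_arm(moves=[[[0,0,1.5,0,3.3],[0,0,2.5,0,3.3],[0,0,3,0,3.3],[0.1,-2.2,0,0,3.3],[0.1,-3.5,0,0,3.3],[0.1,-3.5,0,0,3.3],[0,-3.5,0,0,3.3],[0,-3,0,0,3.3],[0,-1.5,0,0,3.3],[0,0,0,0,3.3]]])

```text
clock: 28.05
tool_pos: [0.4777, -0.0815, 0.0784]
orientation: [179.6, 2.8, -147.1]
force: [0.6, 0.8, -0.3]
opening: 0.0417
gripper_force: 30.0
```

Request:
step_arm(moves=[[[0,0,0,0,3.3],[0,0,0,0,3.3]]])

```text
clock: 28.25
tool_pos: [0.4783, -0.0793, 0.0787]
orientation: [179.6, 2.9, -146.9]
force: [0.2, 0.4, -1.0]
opening: 0.0419
gripper_force: 30.0
```

```bash
python3 - <<'E'
from h import *
p,d,i=snap("wrist"); o=ctrl.get_obs();print(o["tool_pos"],o["orientation"])
W=world(d,i);t=o["tool_pos"][2]-.0092+.058
m=(np.abs(W[...,2]-t)<.006)&(d>0);m[:100]=0;m[320:]=0;m[:,:180]=0;m[:,330:]=0
for c in cont(m,100):print(c[:,0].min(0),c[:,0].max(0))
u=253;r=np.nonzero(m[:,u])[0];print("front",r.min(),ray(i,(u,r.min()),t))
s=stands(p);s[235:]=0;s[:,:180]=0;s[:,330:]=0
ys,xs=np.nonzero(s);P=[]
for x in range(200,310):
    q=np.nonzero(s[:220,x])[0]
    if len(q):P.append((x,q.min()))
P=np.array(P);print(P[::6].tolist())
cv2.imwrite("pics/w12.png",p)
Q=ray(i,P,.009)[:,:2]
from scipy.optimize import least_squares
f=least_squares(lambda c:np.linalg.norm(Q-c,axis=1)-.0315,[.478,-.081],loss="soft_l1",f_scale=.001);print("SR",f.x,f.cost)
print("top0",end="");z=np.load("top0.npz");j=viewer.camera_info("top");s=stands(z["p"]);s[:185]=0;s[220:]=0;s[:,:275]=0;s[:,312:]=0;print(circ(j,s,.009,20))
E
```

```text
[ 0.47834014 -0.07919472  0.07876443] [ 179.61871706    2.86849115 -146.91113691]
[212 216] [295 248]
[218 280] [289 297]
[297 228] [329 248]
[180 228] [210 248]
front 216 [[ 0.45771216 -0.09170694  0.12756443]]
[[213, 185], [219, 163], [225, 157], [231, 153], [237, 149], [243, 148], [249, 147], [255, 147], [261, 148], [267, 151], [273, 154], [279, 159], [285, 169]]
SR [ 0.47717437 -0.08036686] 4.976026629623694e-06
top0[(array([ 0.4792, -0.0812]), 0.0622, array([294., 202.]))]
```

Request:
step_arm(moves=[[[0.1,-0.1,-2,0,3.3],[0,0,-2,0,3.3],[0,0,-1.3,0,3.3],[0,0,-0.8,0,3.3],[0,0,-0.3,0,3.3],[0,0,0,0,3.3],[0,0,0,0,3.3]]])

```text
clock: 29.0
tool_pos: [0.4799, -0.0806, 0.0154]
orientation: [179.6, 2.9, -146.9]
force: [0.6, -0.1, -0.8]
opening: 0.0416
gripper_force: 30.0
```

Request:
step_arm(moves=[[[-0.1,0,-0.15,0,3.3],[0,0,-0.1,0,3.3],[0,0,0,0,3.3],[0,0,0,0,3.3]]])

```text
clock: 29.4
tool_pos: [0.4787, -0.0808, 0.0132]
orientation: [179.6, 2.9, -146.9]
force: [-3.7, 1.9, 7.4]
opening: 0.0417
gripper_force: 30.0
```

Request:
step_arm(moves=[[[0,0,0,0,5],[0,0,0,0,7],[0,0,0,0,8],[0,0,0,0,8],[0,0,0,0,8],[0,0,2,0,8],[0,0,4,0,8],[0,0,4,0,8],[0,0,4,0,8],[0,0,4,0,8]]])

```text
clock: 30.4
tool_pos: [0.478, -0.0809, 0.1941]
orientation: [179.6, 2.9, -147.0]
force: [0.8, -0.7, -0.6]
opening: 0.0802
gripper_force: 0.0
```

Request:
step_arm(moves=[[[0,0,0,0,8],[0,0,0,0,8],[0,0,0,0,8]]])

```text
clock: 30.7
tool_pos: [0.4776, -0.0808, 0.1913]
orientation: [179.6, 2.8, -147.0]
force: [0.2, 0.0, 0.4]
opening: 0.0799
gripper_force: 0.0
```

```bash
python3 - <<'E'
from h import *
p,d,i=snap("wrist"); o=ctrl.get_obs();print(o["tool_pos"],o["force"])
W=world(d,i);m=(W[...,2]>.056)&(W[...,2]<.068)&(d>0);m[235:]=0
print("pot",circ(i,m,.062,200),"z",np.median(W[m][:,2]))
k=cv2.erode(m.astype(np.uint8),np.ones((5,5)))>0;Q=W[k];A=np.linalg.lstsq(np.c_[Q[:,:2],np.ones(len(Q))],Q[:,2],rcond=None)[0];print("tilt",A[:2])
s=stands(p);s[235:]=0;s[:,:180]=0;s[:,330:]=0
print("SR",circ(i,s,.009,100))
p,d,i=snap("side");W=world(d,i);q=p.astype(int);b,g,r=q[...,0],q[...,1],q[...,2]
near=np.linalg.norm(W[...,:2]-[.6165,.243],axis=2)<.027
k=near&(b>r+15)&(W[...,2]>.05);print("jar top z",np.percentile(W[k][:,2],[50,80,95]),k.sum())
p,d,i=snap("top");m=(q:=p.astype(int),)[0];m=(q[...,0]>q[...,2]+15)&(q[...,0]>q[...,1]+15)&(q[...,0]<140);m[:135]=0;m[200:]=0;m[:,:180]=0;m[:,230:]=0
print("jar",circ(i,m,.068,60)); s=stands(p);s[:145]=0;s[185:]=0;s[:,:185]=0;s[:,222:]=0;print("LR",circ(i,s,.009,20))
E
```

```text
[ 0.47747306 -0.08089452  0.19101374] [-0.58021941  0.14672955 -0.03751925]
pot [(array([ 0.4765, -0.0805]), 0.0418, array([252., 168.]))] z 0.061049801443518265
tilt [-0.01002071 -0.00529016]
SR [(array([ 0.3857, -0.2132]), 0.0289, array([191.,  13.])), (array([ 0.4759, -0.081 ]), 0.0606, array([251., 147.]))]
jar top z [0.06994816 0.0703878  0.07126096] 26
jar [(array([0.6164, 0.242 ]), 0.0609, array([200., 162.]))]
LR [(array([0.6172, 0.2421]), 0.0832, array([207., 168.]))]
```

```bash
python3 -c "
from plant import close_job
print(close_job())"
```

```text
the job is handed in; nothing more can be done
None
```

All four supplies are in their own stands and released: the latest camera measurements put each within about 3 mm of its stand's centre, and the job was handed in at about 31 s of the 93 s, with no verdict returned.

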